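Unlock the medicine box and hold the key turned

TASK

The white medicine box is locked. Take the red-headed key out of the wooden key block, put it fully into the lock on top of the box (the pins are sticky, so wiggle it a little if it stops), turn it a quarter turn clockwise against its spring and finish still gripping the turned key, so that the latch stays drawn back while I lift the lid. Leave the blue and yellow keys, the striped mug, the lemon and the avocado where they are.

Things in the scene. Friction and masses are not known exactly. Their poses are not given: they have to be found in the camera images.
- red_key_head (a point): Centre of the key's red plastic head: 30 mm along x, 11 mm thick along y (grip it across this), 28 mm high. Loose, 40 g, stands upright, blade down, in one slot of the block. Under the head a steel neck 26 x 9 mm, 12 mm high; its flat underside (shoulder), 26 mm below this point, rests on the block. A half turn about z makes no difference.
- red_key_tip (a point): Point of the red key's blade, 55 mm below the head's centre. From the shoulder down: round shank 5 mm thick, 13 mm long; then a flat double-sided blade 16 mm wide along x and 4 mm thick along y, 8 mm of full width and 8 mm tapering to this V point.
- blue_key_head (a point): Centre of the head of a key with a blue head, to be left alone. Like the red one, but its blade is 20 mm wide and does not fit the lock. The three keys stand in any order.
- yellow_key_head (a point): Centre of the head of a key with a yellow head, to be left alone; same as the blue one.
- key_block: Fixed dark wooden key block, 176 (x) x 46 (y) x 46 (z) mm, origin at the centre of its underside. Three slots in its top along its x axis, at x = -55, 0 and +55 mm, each 22.5 x 6.5 mm and 36 mm deep, long side along x. A wall cabinet hangs over the back of the worktop, 0.5 m up: a tall wrist must swing sideways drawn in towards the robot.
- med_box: Fixed white steel medicine box with a green cross on its lid: 160 (x) x 200 (y) x 88 mm, origin at the centre of its underside, x to its back. Lid hinged at the back; the fixed front deck carries a steel lock plate 50 x 64 mm, 10 mm thick, top 98 mm above the worktop. The latch bolt sticks out of the plate over the lid's edge.
- keyhole (a point): Centre of the keyhole's mouth in the plate's top, 46 mm in front of the box's centre; axes as the box. Slot 18.4 mm along x, 6.4 mm along y, long sides countersunk 3 mm deep to 12.4 mm. Fully in: shoulder on the plate, head's centre 26 mm above. Sticky sprung pins meet the taper 20 to 27 mm in: a straight push sticks at 8 to 18 N; yaw wiggles of 0.08 rad while pushing free it.
- plug (a joint): Angle of the lock's plug under the plate, rad: 0 locked, in line with the slot; grows clockwise seen from above; stop at 1.5. A spring returns it when let go (0.025 N m at 0, 0.10 at the stop). The blade turns only once it is right through the plate (key within 3 mm of fully in) and has 0.12 rad of play, so the key turns that much farther.
- bolt (a joint): Travel of the steel latch bolt, m: 0 = out over the edge of the lid, 0.012 = drawn back into the lock plate; moved by the plug (0.008 m per rad).
- striped_mug: Loose black and white striped mug, 92 mm wide (127 mm with its handle), 95 mm high, bystander; origin at the centre of its underside.
- lemon: Loose lemon, 71 x 53 x 51 mm, on the chopping board at the right, bystander; origin under its centre.
- avocado: Loose avocado, 101 x 68 x 68 mm, bystander; origin under its centre.

How it is judged:
By the outcome, as a careful person would: the job done as asked, in the order asked, and still so for the second after the job is handed in, while the arm keeps its last pose, push and grip.
It also fails if it takes over 48 s, if anything falls off the work surface, if the arm or the gripper's body presses on something with over 40 N, if the wrist force passes 120 N, or if a joint passes its speed limit or range.

ROBOT

A 6-joint arm with a two-finger parallel gripper is mounted at the origin on a cart in front of the work surface, level with it; the furniture and walls round the work are solid. World frame = base frame: x ahead of the robot, y to its left, z up, the work surface at z = 0. Lengths are in m, angles in rad, forces in N, time in s.
With the tool pointing down it reaches from about 0.35 to 0.775 m from the base axis. Payload 5.5 kg.
Tool frame: the origin (TCP) lies at the very end of the fingers, on their centre line; the grasp point (between the pads) lies env.grasp_offset behind it (env.grasp_offset is the distance from the TCP to the grasp point, in m); z points along the fingers, y is the line along which they close (so a half turn about z gives the same grasp; the last joint's range is limited). The gripper opens to 85 mm and grips with 20 to 120 N. Pads are 22 mm wide; open, the fingers measure 114 mm over their backs; the gripper's body (76 mm by 85 mm) begins 54 mm behind the grasp point. The pads swing forward as they close: fully open they stand 13 mm farther back than shut.
Start: joints at [-1.266, 0.313, 0.046, 1.304, 0, 1.431], TCP at [0.247, -0.519, 0.231] pointing down, gripper open.
Joint ranges: [-2.76, 2.76], [-0.86, 1.69], [-1.03, 1.26], [-2.2, 2.34], [-1.47, 1.5], [-3.14, 3.14]. Speed limits (rad/s): [2.57, 2.57, 3.14, 3.14, 3.14, 3.14].

INTERFACE

Orientations are given as a 3x3 rotation matrix whose columns are the frame's x, y, z axes.
In Python, from plant import env, snapshot, sign_off gives the robot as it stands.
- The arm moves only by the shell command python3 -m crank 'ROWS' [OPENING] [FORCE]. ROWS is JSON, a list of rows, each a list of 6 numbers: the shift along the tool's x, y, z in mm, then the turn, a rotation vector about the tool's x, y, z in rad. In form: [[x, y, z, ax, ay, az], ...]. A call has exactly 5 rows; each row is the pose to reach, as a shift and turn from the pose commanded when the call began, along the tool's axes at that moment; what a row does not reach only later rows make up. A row lasts 1/12 s, in which the tool goes at most 41.7 mm and 7.16 degrees, less where a joint would pass 70% of its speed; a pose out of reach is approached as far as the arm can. A call with a gripper value outside its range is refused whole. OPENING is the opening, from -1 (shut) to 1 (fully open), set as the call begins (- or left out, the last holds). The fingers move at their own pace and stop on an object; FORCE is the grip in N (left out, the last holds). Time passes only in rows, so rows that repeat a pose let the fingers close, or fill a call up. It gives the time, the measured TCP pose, the force, the opening and the grip force at its end, in the units of the state.
- env.sense(): the state, without advancing time (a new reading comes with each control period).
- snapshot(name): name is "scene" or "top"; returns a dict with "img" (400x640x3 uint8, red, green, blue), "fx", "fy", "cx", "cy" (pixels), "xyz" and "orientation" of the camera in the world. Camera axes: x right, y up, looking along -z (the intrinsics and any distortion apply to the point x, -y, -z); pixel columns grow to the right and rows downward; lengths in m; the calibration is good to about 2 mm. A picture is of the moment at which its call begins. There is no depth.
- sign_off(): hands the job in; it is judged then, once.
The state is a dict: "clock": time; "joint_pos": joint angles; "joint_vel": joint speeds; "joint_torque": joint torques, N m; "position": TCP position; "orientation": TCP orientation; "contact_force": force on the tool from outside, world axes, zero at the start; "moment": the same for the moment, N m; "width": finger opening in m; "finger_force": force on a finger pad.
Only numpy, scipy, OpenCV 4.12 (cv2) and the standard library are available. Lean on these libraries where they do the work, as an engineer would, in place of code of your own. Each camera call takes 0.05 s, during which the arm holds its last target. There are 200 camera calls.

## Working session

There is one attempt and no reset: what is moved stays moved. The work goes in short steps, Python scripts to look and compute and a shell command to move; the robot and the scene stay as the last step left them, time stands still between calls to the robot, and variables do not carry over. Pictures are saved under pics/ and viewed, at most 10 in all, crops included, and the job is handed in when it is done.

```bash
mkdir -p pics; ls
python3 - <<'E'
from plant import env,snapshot
import cv2
for n in("scene","top"):
    s=snapshot(n);cv2.imwrite(f"pics/{n}0.png",s["img"][:,:,::-1])
    print(n,{k:v for k,v in s.items() if k!="img"})
print(env.sense(),env.grasp_offset)
E
```

```text
pics
scene {'fx': 483.1394372978065, 'fy': 483.1394372978065, 'cx': 319.730765933809, 'cy': 203.95760688014587, 'xyz': array([-0.39900333, -0.97074301,  0.63445319]), 'orientation': array([[ 0.60610655,  0.32229065, -0.72716132],
       [-0.79537305,  0.2502697 , -0.55203876],
       [ 0.00406952,  0.91295882,  0.4080314 ]])}
top {'fx': 380.1458230466987, 'fy': 380.1458230466987, 'cx': 315.08086350031607, 'cy': 199.33723621140567, 'xyz': array([ 0.45786197, -0.23027766,  1.10037475]), 'orientation': array([[-0.02781723,  0.99523993, -0.09340062],
       [-0.99937468, -0.02972923, -0.01914207],
       [-0.02182768,  0.09280974,  0.99544458]])}
{'clock': 0.1, 'joint_pos': array([-1.26562151e+00,  3.13937255e-01,  4.51166141e-02,  1.30362456e+00,
       -9.59268909e-06,  1.43119730e+00]), 'joint_vel': array([ 0.0011768 ,  0.0008057 ,  0.00167345,  0.00141444, -0.00027327,
        0.00035397]), 'joint_torque': array([ 1.92738393e-03, -4.81725097e+01,  2.99244082e+01,  1.27087411e-02,
       -9.40078939e-05, -1.48336494e-05]), 'position': array([ 0.24724722, -0.51862458,  0.23050108]), 'orientation': array([[ 9.02708045e-01,  4.30253333e-01, -5.04569259e-04],
       [ 4.30253572e-01, -9.02706707e-01,  1.56980227e-03],
       [ 2.19934602e-04, -1.63416586e-03, -9.99998641e-01]]), 'contact_force': array([0.02070153, 0.62899899, 0.34432465]), 'moment': array([ 0.0213254 ,  0.01636855, -0.05208093]), 'finger_force': 0.0, 'width': 0.08553832495359576} 0.0187
```

View pics/scene0.png

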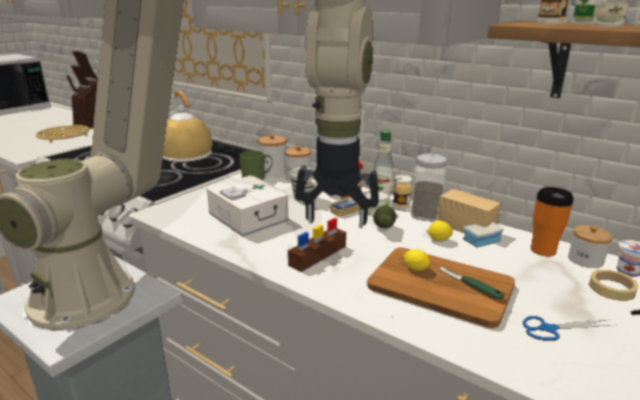

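View pics/top0.png

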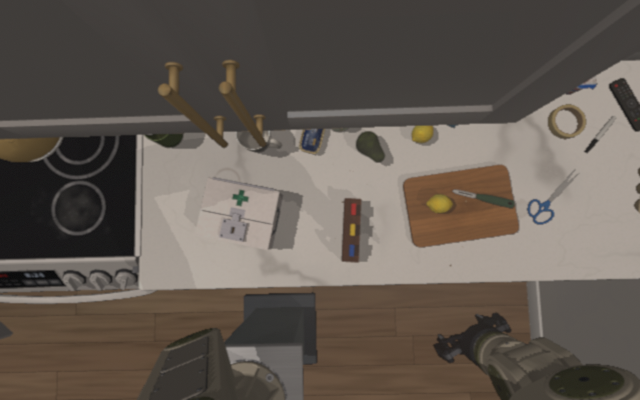

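The red key is at the far end of the block: top view (354,209), scene view (332,225). The box is at top (240,212) with the lock plate at about (233,226). Next I'll measure both more precisely.

```bash
cat > h.py <<'E'
import numpy as np,cv2
from plant import env,snapshot
def ray(s,u,v):
    d=s["orientation"]@np.array([(u-s["cx"])/s["fx"],-(v-s["cy"])/s["fy"],-1]);return s["xyz"],d/np.linalg.norm(d)
def at(s,u,v,z):
    o,d=ray(s,u,v);return o+d*(z-o[2])/d[2]
def proj(s,p):
    c=s["orientation"].T@(np.asarray(p)-s["xyz"]);return np.array([s["cx"]+s["fx"]*c[0]/-c[2],s["cy"]-s["fy"]*c[1]/-c[2]])
def tri(rs):
    A=0;b=0
    for o,d in rs:
        P=np.eye(3)-np.outer(d,d);A=A+P;b=b+P@o
    x=np.linalg.solve(A,b);return x,[np.linalg.norm((np.eye(3)-np.outer(d,d))@(x-o)) for o,d in rs]
def blob(s,col,box):
    h=cv2.cvtColor(s["img"],cv2.COLOR_RGB2HSV).astype(int)
    H=h[...,0]
    m={'red':(H<6)|(H>172),'yellow':(H>22)&(H<35),'blue':(H>105)&(H<125),'green':(H>60)&(H<85)}[col]&(h[...,1]>140)&(h[...,2]>60)
    x0,y0,x1,y1=box;k=np.zeros_like(m);k[y0:y1,x0:x1]=1;m&=k
    n,l,st,c=cv2.connectedComponentsWithStats(m.astype(np.uint8))
    i=1+np.argmax(st[1:,4]);return c[i],st[i]
E
python3 - <<'E'
from h import *
S=snapshot("scene");T=snapshot("top")
for c in('red','yellow','blue'):
    a,sa=blob(S,c,(285,210,350,260));b,sb=blob(T,c,(338,190,366,268))
    x,e=tri([ray(S,*a),ray(T,*b)]);print(c,a,sa,b,sb,x.round(4),np.round(e,4),at(T,*b,.086).round(4))
a=cv2.resize(T["img"][160:280,190:380],(798,504),interpolation=cv2.INTER_CUBIC)
cv2.imwrite("pics/t1.png",a[:,:,::-1])
a=cv2.resize(S["img"][165:275,200:360],(800,550),interpolation=cv2.INTER_CUBIC)
cv2.imwrite("pics/s1.png",a[:,:,::-1])
E
```

```text
red [331.56097561 224.34146341] [328 218   8  13  82] [353.09090909 208.78181818] [351 203   5  12  55] [ 0.5246 -0.3113  0.0693] [0.002 0.002] [ 0.5247 -0.3115  0.086 ]Traceback (most recent call last):
  File "<stdin>", line 4, in <module>
  File "h.py", line 20, in blob
    i=1+np.argmax(st[1:,4]);return c[i],st[i]
        ~~~~~~~~~^^^^^^^^^^
    return _wrapfunc(a, 'argmax', axis=axis, out=out, **kwds)
    return bound(*args, **kwds)
ValueError: attempt to get argmax of an empty sequence
```

```bash
sed -i "s/(H>22)&(H<35)/(H>15)\&(H<38)/;s/(H>105)&(H<125)/(H>100)\&(H<130)/;s/>140)/>110)/" h.py
python3 - <<'E'
from h import *
S=snapshot("scene");T=snapshot("top")
a=cv2.resize(T["img"][160:280,190:380],(798,504),interpolation=cv2.INTER_CUBIC)
cv2.imwrite("pics/t1.png",a[:,:,::-1])
a=cv2.resize(S["img"][165:275,200:360],(800,550),interpolation=cv2.INTER_CUBIC)
cv2.imwrite("pics/s1.png",a[:,:,::-1])
for c in('red','yellow','blue'):
    a,sa=blob(S,c,(285,210,350,260));b,sb=blob(T,c,(338,190,366,268))
    x,e=tri([ray(S,*a),ray(T,*b)]);print(c,a,sa,b,sb,x.round(4),np.round(e,4),at(T,*b,.086).round(4))
E
```

```text
red [331.875      224.02083333] [328 218   9  13  96] [353.15584416 208.92207792] [350 203   7  13  77] [ 0.5244 -0.3117  0.0704] [0.0015 0.0015] [ 0.5243 -0.3116  0.086 ]
yellow [317.87301587 231.49206349] [313 225  12  14 126] [352.09411765 229.25882353] [349 223   7  14  85] [ 0.4698 -0.3072  0.0692] [0.0012 0.0012] [ 0.4703 -0.3068  0.086 ]
blue [302.92631579 238.90526316] [299 233   9  13  95] [351.34210526 249.89473684] [350 245   4  11  38] [ 0.4146 -0.3031  0.0699] [0.0012 0.0012] [ 0.4161 -0.3028  0.086 ]
```

View pics/t1.png

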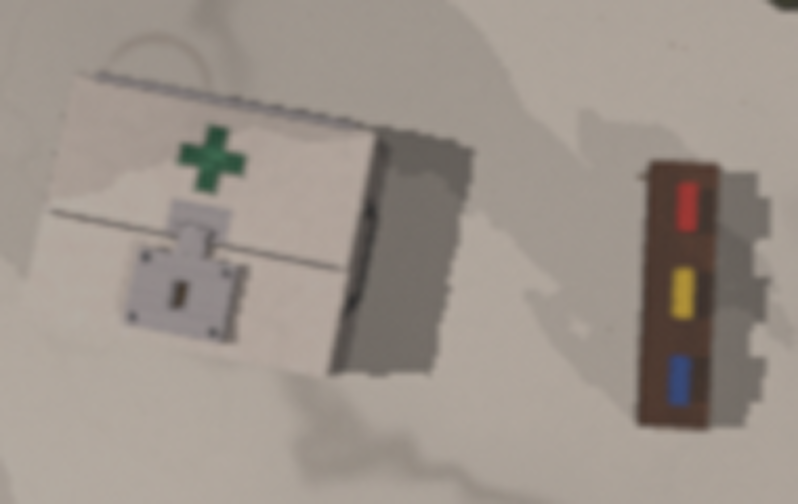

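View pics/s1.png

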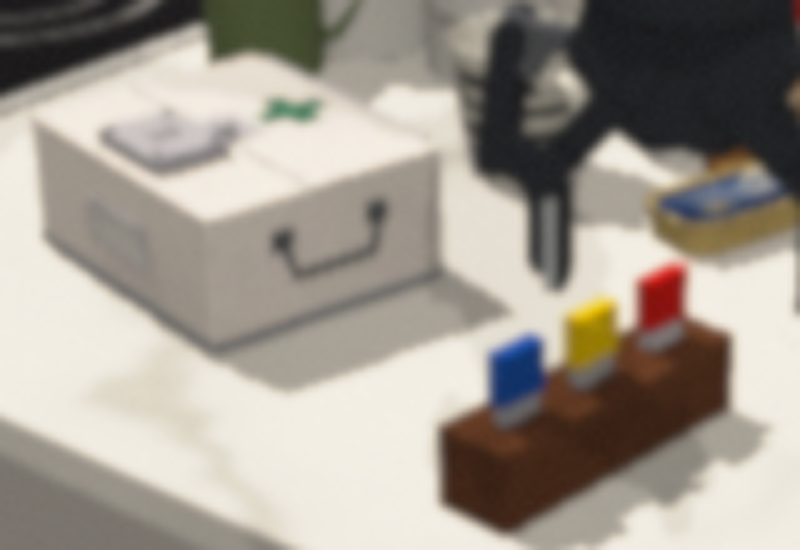

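The crops show red at the far end (t1 688,206). The keyhole is at t1 (180,294), which is full image about (233,230). The lid seam and box edges are clear in both views, so I'll fit the box pose from its corners and the keyhole.

Run:
```python
from h import *
from scipy.optimize import least_squares
S=snapshot("scene");T=snapshot("top")
t=lambda X,Y:((X+.5)/4.2-.5+190,(Y+.5)/4.2-.5+160)
s=lambda X,Y:((X+.5)/5-.5+200,(Y+.5)/5-.5+165)
g=cv2.cvtColor(T["img"],cv2.COLOR_RGB2GRAY).astype(float)
print(g[224:237,226:240].astype(int))
w=np.clip(135-g[225:236,228:238],0,None);Y,X=np.mgrid[225:236,228:238];kc=((X*w).sum()/w.sum(),(Y*w).sum()/w.sum());print(kc)
pts=[(T,t(330,375),(-.08,-.1,.088)),(T,t(378,130),(.08,-.1,.088)),(T,t(28,288),(-.08,.1,.088)),(T,kc,(-.046,0,.097)),
(S,s(205,220),(-.08,-.1,.088)),(S,s(36,122),(-.08,.1,.088)),(S,s(438,152),(.08,-.1,.088)),(S,s(215,350),(-.08,-.1,0)),(S,s(42,238),(-.08,.1,0)),(S,s(440,273),(.08,-.1,0))]
def W(p,q):
    c,n=np.cos(p[2]),np.sin(p[2]);return [p[0]+c*q[0]-n*q[1],p[1]+n*q[0]+c*q[1],q[2]]
f=lambda p:np.concatenate([proj(c,W(p,q))-uv for c,uv,q in pts])
r=least_squares(f,[.5,0,-.2],loss='soft_l1');print(r.x.round(4),r.fun.reshape(-1,2).round(2))
print("keyhole model",np.round(W(r.x,(-.046,0,.098)),4),"direct",at(T,*kc,.097).round(4))
# block: same for keys
```

```text
[[140 140 140 139 139 139 139 138 140 139 138 138 139 139]
 [141 140 141 140 140 137 135 136 138 139 138 138 138 138]
 [141 141 141 141 135 126 119 120 128 135 139 140 140 139]
 [141 142 141 139 127 105  88  83 102 125 138 140 141 140]
 [141 140 141 139 125  97  72  66  94 125 139 140 140 141]
 [140 140 141 137 121  93  69  68  99 129 140 140 140 140]
 [140 141 140 133 116  90  67  73 106 132 140 141 141 140]
 [141 141 139 130 109  84  66  82 115 134 140 140 140 140]
 [140 140 139 129 107  83  76  93 121 137 140 140 139 140]
 [139 139 139 133 119 106 105 116 130 138 141 140 140 140]
 [141 140 140 138 135 132 133 134 135 138 138 139 139 140]
 [142 142 142 142 141 141 141 140 139 139 138 138 138 137]
 [141 142 142 142 142 142 142 142 141 141 140 139 140 139]]
(np.float64(232.1751724137931), np.float64(229.67793103448275))
[ 5.234e-01  1.000e-04 -2.325e-01] [[-1.53  0.87]
 [-0.2   0.43]
 [-2.54  6.18]
 [-0.09 -0.23]
 [ 0.46 -0.63]
 [-0.27 -2.55]
 [ 1.58 -1.37]
 [ 0.43  2.04]
 [ 1.14  0.73]
 [ 1.83  1.61]]
keyhole model [0.4786 0.0107 0.098 ] direct [0.478  0.0105 0.097 ]
```

```bash
cat > d.py <<'E'
import sys,numpy as np
from scipy.spatial.transform import Rotation as R
from plant import env
# usage: d.py x y z(mm, grasp-line TCP) yaw_of_tool_y
def R_(yaw):
    y=np.array([np.cos(yaw),np.sin(yaw),0]);z=np.array([0,0,-1.]);return np.c_[np.cross(y,z),y,z]
s=env.sense();O=s["orientation"]
a=[float(v) for v in sys.argv[1:]]
print("t%.2f"%s["clock"],"p",(s["position"]*1e3).round(1),"yaw %.3f"%np.arctan2(O[1,1],O[0,1]),"F",s["contact_force"].round(1),"M",s["moment"].round(2),"w %.4f ff %.1f"%(s["width"],s["finger_force"]),"q",s["joint_pos"].round(2))
if a:print("delta",(O.T@(np.array(a[:3])-s["position"]*1e3)).round(1),R.from_matrix(O.T@R_(a[3])).as_rotvec().round(3))
E
python3 -m crank '[[39,-8,-0,0,0,-0.12],[78,-16,0,0,0,-0.24],[117,-24,6,0,0,-0.36],[156,-32,12,0,0,-0.48],[195,-39,20,0,0,-0.6]]' 1 && python3 d.py 524.5 -311.3 160 1.493
```

```text
clock: 0.82
position: [0.408, -0.399, 0.2118]
orientation: [[0.498, 0.867, 0.001], [0.867, -0.498, -0.001], [-0.001, 0.001, -1.0]]
contact_force: [0.4, -1.2, 0.1]
width: 0.0851
finger_force: 0.0
t0.82 p [ 408.  -399.   211.8] yaw -0.521 F [ 0.4 -1.2  0.1] M [-0.01 -0.01  0.  ] w 0.0851 ff 0.0 q [-0.91  0.31 -0.01  1.25 -0.    1.18]
delta [134.1  57.4  51.8] [ 0.000e+00  2.000e-03 -2.014e+00]
```

```bash
python3 -m crank '[[27,11,10,0,0,-0.12],[54,23,20,0,0,-0.24],[80,34,30,0,0,-0.36],[107,46,40,0,0,-0.48],[134,57,50,0,0,-0.6]]' >/dev/null
python3 -m crank '[[0,0,0,0,0,-0.12],[0,0,0,0,0,-0.24],[0,0,0,0,0,-0.36],[0,0,0,0,0,-0.48],[0,0,0,0,0,-0.6]]' >/dev/null
python3 -m crank '[[0,0,0,0,0,-0.12],[0,0,0,0,0,-0.24],[0,0,0,0,0,-0.36],[0,0,0,0,0,-0.48],[0,0,0,0,0,-0.6]]' >/dev/null
python3 -m crank '[[0,0,0,0,0,-0.1],[0,0,0,0,0,-0.214],[0,0,0,0,0,-0.214],[0,0,0,0,0,-0.214],[0,0,0,0,0,-0.214]]' 
python3 d.py 524.5 -311.3 55 1.493
```

```text
clock: 2.48
position: [0.5232, -0.3127, 0.1613]
orientation: [[-0.996, 0.085, 0.0], [0.085, 0.996, -0.0], [-0.0, -0.0, -1.0]]
contact_force: [0.1, 0.2, 0.3]
width: 0.0856
finger_force: 0.0
t2.48 p [ 523.2 -312.7  161.3] yaw 1.485 F [0.1 0.2 0.3] M [ 0.01 -0.01  0.03] w 0.0856 ff 0.0 q [-0.67  0.41  0.01  1.17 -0.   -0.58]
delta [ -1.1   1.5 106.3] [-0.     0.    -0.008]
```

```bash
python3 -m crank '[[-1,1.5,25,0,0,-0.008],[-1,1.5,50,0,0,-0.008],[-1,1.5,75,0,0,-0.008],[-1,1.5,95,0,0,-0.008],[-1,1.5,106,0,0,-0.008]]' >/dev/null
python3 -m crank '[[0,0,0,0,0,0],[0,0,0,0,0,0],[0,0,0,0,0,0],[0,0,0,0,0,0],[0,0,0,0,0,0]]' -0.4 20 >/dev/null
python3 d.py 524.5 -311.3 55 1.493
python3 -c "
from h import *
S=snapshot('scene');cv2.imwrite('pics/g1.png',cv2.resize(S['img'][165:275,240:400],(800,550),interpolation=cv2.INTER_CUBIC)[:,:,::-1])"
```

```text
t3.32 p [ 525.3 -312.    56.8] yaw 1.496 F [0.3 0.2 0.2] M [ 0.01  0.01 -0.04] w 0.0265 ff 0.0 q [-0.67  0.48 -0.15  0.94 -0.   -0.59]
delta [0.8 0.7 1.8] [-0.002  0.002  0.003]
```

View pics/g1.png

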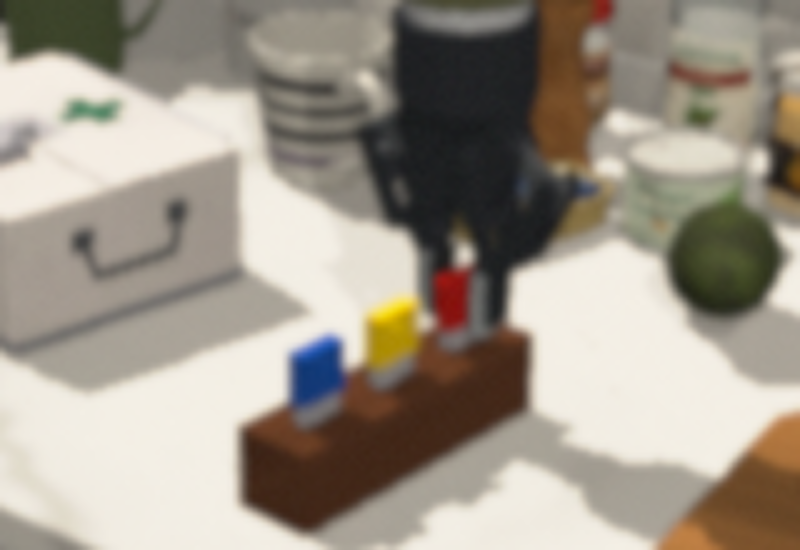

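The fingers straddle the red head (g1 about 430–500, 270–340). I'll close gently and check the side force.

```bash
python3 -m crank '[[0,0,0,0,0,0],[0,0,0,0,0,0],[0,0,0,0,0,0],[0,0,0,0,0,0],[0,0,0,0,0,0]]' -1 20 >/dev/null
python3 d.py
python3 -m crank '[[0,0,0,0,0,0],[0,0,0,0,0,0],[0,0,0,0,0,0],[0,0,0,0,0,0],[0,0,0,0,0,0]]' -1 70 >/dev/null
python3 d.py
```

```text
t3.78 p [ 524.8 -311.6   56.1] yaw 1.496 F [-1.4  0.7  5.8] M [ 0.14  0.12 -0.05] w 0.0106 ff 26.3 q [-0.67  0.48 -0.15  0.94  0.   -0.59]
t4.20 p [ 524.8 -311.6   56.2] yaw 1.496 F [-0.6  0.6  6.3] M [0.17 0.16 0.01] w 0.0099 ff 69.4 q [-0.67  0.48 -0.15  0.94  0.   -0.59]
```

```bash
python3 -m crank '[[0,0,-8,0,0,0],[0,0,-22,0,0,0],[0,0,-40,0,0,0],[0,0,-60,0,0,0],[0,0,-80,0,0,0]]' >/dev/null
python3 -m crank '[[0,0,-15,0,0,0],[0,0,-30,0,0,0],[0,0,-35,0,0,0],[0,0,-35,0,0,0],[0,0,-35,0,0,0]]' >/dev/null
python3 d.py 478 10.5 170 1.346
```

```text
t5.03 p [ 524.2 -311.2  169.9] yaw 1.496 F [ 0.   0.4 -0.7] M [0.06 0.04 0.01] w 0.0095 ff 68.7 q [-0.67  0.4   0.02  1.19 -0.   -0.59]
delta [ 7.010e+01  3.174e+02 -1.000e-01] [ 0.   -0.    0.15]
```

```bash
python3 -m crank '[[10,20,0,0,0,0],[22,50,0,0,0,0.02],[34,85,0,0,0,0.04],[46,120,0,0,0,0.06],[58,155,0,0,0,0.08]]' >/dev/null
python3 -m crank '[[3,35,0,0,0,0.02],[0,70,0,0,0,0.04],[-2,105,0,0,0,0.06],[-4,130,0,0,0,0.07],[-4,145,0,0,0,0.07]]' >/dev/null
python3 -m crank '[[0,0,0,0,0,0],[0,0,0,0,0,0],[0,0,0,0,0,0],[0,0,0,0,0,0],[0,0,0,0,0,0]]'  >/dev/null
python3 d.py 478 10.5 150 1.346
```

```text
t6.28 p [504.2 -10.8 170. ] yaw 1.344 F [-0.4  1.1  0.1] M [ 0.02  0.   -0.  ] w 0.0104 ff 68.7 q [-0.18  0.21 -0.25  1.12 -0.    0.05]
delta [30.3 14.9 20. ] [-0.    -0.    -0.002]
```

```bash
python3 -m crank '[[10,5,0,0,0,0],[20,10,7,0,0,0],[30,15,14,0,0,0],[30,15,20,0,0,0],[30,15,20,0,0,0]]' >/dev/null
python3 -m crank '[[0,0,0,0,0,0],[0,0,0,0,0,0],[0,0,0,0,0,0],[0,0,0,0,0,0],[0,0,0,0,0,0]]'  >/dev/null
python3 d.py 478 10.5 150 1.346
python3 -c "
from h import *
S=snapshot('scene');T=snapshot('top')
a=cv2.resize(S['img'][150:230,190:310],(480,320),interpolation=cv2.INTER_CUBIC)
b=cv2.resize(T['img'][185:265,195:275],(320,320),interpolation=cv2.INTER_CUBIC)
cv2.imwrite('pics/k1.png',np.hstack([a,b])[:,:,::-1])
print(proj(S,(.478,.0105,.098)),proj(T,(.478,.0105,.098)),proj(S,(.478,.0105,.111)))"
```

```text
t7.12 p [478.9  11.3 150.5] yaw 1.346 F [-0.2  0.1 -0.8] M [-0.05 -0.06 -0.04] w 0.0098 ff 68.7 q [-0.14  0.17 -0.34  1.06 -0.    0.08]
delta [ 0.7 -1.   0.5] [-0.     0.001 -0.   ]
[232.97765891 190.6669419 ] [232.06875066 229.67404067] [232.66565863 186.4999253 ]
```

View pics/k1.png

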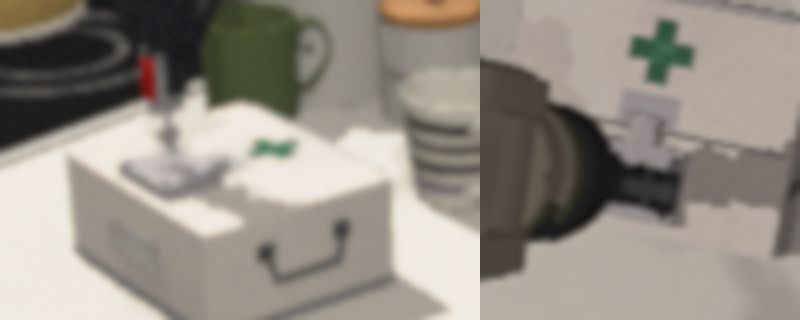

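The tip appears at scene pixel (232.5,187.5), against a predicted (232.7,186.5), so it is aligned over the keyhole. I'll lower it gently.

```bash
python3 -m crank '[[0.5,-0.7,3,0,0,0],[0.5,-0.7,7,0,0,0],[0.5,-0.7,10,0,0,0],[0.5,-0.7,13,0,0,0],[0.5,-0.7,15,0,0,0]]' >/dev/null
python3 d.py 478 10.5 108 1.346
python3 -m crank '[[0,0,2,0,0,0],[0,0,4,0,0,0],[0,0,5,0,0,0],[0,0,6,0,0,0],[0,0,6,0,0,0]]' >/dev/null
python3 d.py 478 10.5 108 1.346
```

```text
t7.63 p [477.5  11.  134.6] yaw 1.346 F [0.5 0.7 0.3] M [ 0.07 -0.   -0.08] w 0.0098 ff 68.7 q [-0.15  0.18 -0.37  1.02 -0.    0.08]
delta [-0.6 -0.4 26.6] [-0.    -0.001  0.   ]
t8.05 p [477.8  11.  129.1] yaw 1.346 F [-0.5 -0.3 -0.1] M [-0.05 -0.03  0.04] w 0.0099 ff 68.7 q [-0.15  0.19 -0.38  1.   -0.    0.08]
delta [-0.3 -0.4 21.1] [-0. -0.  0.]
```

```bash
python3 -m crank '[[0,0,2,0,0,0],[0,0,4,0,0,0],[0,0,6,0,0,0],[0,0,8,0,0,0],[0,0,8,0,0,0]]' >/dev/null
python3 d.py
python3 -m crank '[[0,0,1,0,0,0],[0,0,2,0,0,0],[0,0,3,0,0,0],[0,0,4,0,0,0],[0,0,4,0,0,0]]' >/dev/null
python3 d.py
```

```text
t8.47 p [477.5  11.  120.8] yaw 1.346 F [-0.3  0.5  0.3] M [ 0.01  0.01 -0.  ] w 0.0102 ff 68.7 q [-0.15  0.19 -0.39  0.98 -0.    0.08]
t8.88 p [477.9  10.9 117.2] yaw 1.346 F [-0.5 -1.  -0.1] M [-0.17 -0.01 -0.03] w 0.0101 ff 68.7 q [-0.15  0.2  -0.4   0.97 -0.    0.08]
```

Nothing is touching yet, and the tip is about 20 mm in. Now I'll push with yaw wiggles.

```bash
python3 -m crank '[[0,0,1,0,0,0.08],[0,0,2,0,0,-0.08],[0,0,3,0,0,0.08],[0,0,4,0,0,-0.08],[0,0,4,0,0,0]]' >/dev/null
python3 d.py
python3 -m crank '[[0,0,1,0,0,0.08],[0,0,2,0,0,-0.08],[0,0,3,0,0,0.08],[0,0,4,0,0,-0.08],[0,0,4,0,0,0]]' >/dev/null
python3 d.py
```

```text
t9.30 p [477.9  10.8 113.8] yaw 1.351 F [-3.  -0.2  5.5] M [-0.17  0.48 -0.03] w 0.0101 ff 69.7 q [-0.15  0.2  -0.41  0.97 -0.    0.07]
t9.72 p [478.2  10.7 110.2] yaw 1.351 F [-1.6 -0.6  5.7] M [-0.12  0.37  0.01] w 0.0099 ff 69.6 q [-0.15  0.2  -0.41  0.96 -0.    0.07]
```

```bash
python3 -m crank '[[0,0,1,0,0,0.08],[0,0,1.5,0,0,-0.08],[0,0,2,0,0,0.08],[0,0,2.5,0,0,-0.08],[0,0,2.5,0,0,0]]' >/dev/null
python3 d.py
python3 -m crank '[[0,0,0.5,0,0,0.06],[0,0,1,0,0,-0.06],[0,0,1.5,0,0,0.06],[0,0,1.5,0,0,-0.06],[0,0,1.5,0,0,0]]' >/dev/null
python3 d.py
```

```text
t10.13 p [478.3  10.7 108.1] yaw 1.351 F [-2.7 -1.8  9.6] M [-0.22  0.67  0.11] w 0.0098 ff 70.2 q [-0.15  0.2  -0.41  0.95 -0.    0.07]
t10.55 p [478.5  10.7 108. ] yaw 1.352 F [-7.9 -1.2 19.7] M [-0.24  1.44  0.22] w 0.0098 ff 71.8 q [-0.15  0.2  -0.42  0.95 -0.    0.07]
```

```bash
python3 -m crank '[[0,0,-0.5,0,0,0],[0,0,-0.5,0,0,0.05],[0,0,-0.5,0,0,0.12],[0,0,-0.5,0,0,0.2],[0,0,-0.5,0,0,0.3]]' -1 100 >/dev/null
python3 d.py
python3 -m crank '[[0,0,0,0,0,0.08],[0,0,0,0,0,0.16],[0,0,0,0,0,0.24],[0,0,0,0,0,0.32],[0,0,0,0,0,0.4]]' >/dev/null
python3 d.py
```

```text
t10.97 p [478.2  10.2 108.1] yaw 1.042 F [-6.2 -3.6 17.2] M [-0.65  1.4   0.21] w 0.0094 ff 98.3 q [-0.15  0.2  -0.41  0.95 -0.    0.38]
t11.38 p [478.    9.7 108.1] yaw 0.642 F [-6.7 -4.4 18.2] M [-0.99  1.53  0.15] w 0.0094 ff 98.4 q [-0.15  0.2  -0.42  0.95 -0.    0.78]
```

```bash
python3 -m crank '[[0,0,0,0,0,0.08],[0,0,0,0,0,0.16],[0,0,0,0,0,0.24],[0,0,0,0,0,0.32],[0,0,0,0,0,0.4]]' >/dev/null
python3 d.py
python3 -m crank '[[0,0,0,0,0,0.08],[0,0,0,0,0,0.16],[0,0,0,0,0,0.24],[0,0,0,0,0,0.32],[0,0,0,0,0,0.4]]' >/dev/null
python3 d.py 478 10.5 108 -0.274
python3 -c "
from h import *
T=snapshot('top');S=snapshot('scene')
a=cv2.resize(S['img'][150:230,190:310],(480,320),interpolation=cv2.INTER_CUBIC)
b=cv2.resize(T['img'][185:265,195:275],(320,320),interpolation=cv2.INTER_CUBIC)
cv2.imwrite('pics/k2.png',np.hstack([a,b])[:,:,::-1])"
```

```text
t11.80 p [477.4   9.3 108.1] yaw 0.242 F [-8.5 -5.2 19.3] M [-1.33  1.97  0.2 ] w 0.0094 ff 98.7 q [-0.15  0.2  -0.42  0.95 -0.    1.18]
t12.22 p [476.9   9.2 108.1] yaw -0.159 F [-9.7 -5.8 21.7] M [-1.38  2.4   0.21] w 0.0097 ff 99.2 q [-0.15  0.2  -0.42  0.95 -0.    1.58]
delta [1.4 0.9 0.1] [0.    0.005 0.115]
```

View pics/k2.png

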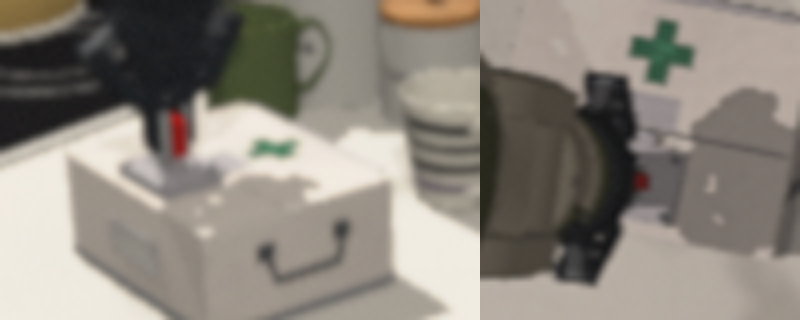

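The view shows the key turned and the bolt strip at the lid seam (k2 about 650,130) mostly gone. I'll finish turning to the stop.

```bash
python3 -m crank '[[0,0,0,0,0,0.03],[0,0,0,0,0,0.06],[0,0,0,0,0,0.09],[0,0,0,0,0,0.1],[0,0,0,0,0,0.1]]' >/dev/null
python3 d.py
python3 -m crank '[[0,0,0,0,0,0.02],[0,0,0,0,0,0.04],[0,0,0,0,0,0.06],[0,0,0,0,0,0.06],[0,0,0,0,0,0.06]]' >/dev/null
python3 d.py
```

```text
t12.73 p [476.7   9.2 108.1] yaw -0.255 F [-10.1  -6.   22.3] M [-1.33  2.32  0.2 ] w 0.0094 ff 99.2 q [-0.15  0.2  -0.42  0.95 -0.    1.68]
t13.15 p [476.7   9.3 108.1] yaw -0.315 F [-10.8  -5.   21.9] M [-1.36  2.42  0.14] w 0.0098 ff 99.2 q [-0.15  0.2  -0.42  0.95 -0.    1.74]
```

```bash
python3 -m crank '[[0,0,-0.3,0,0,0.02],[0,0,-0.3,0,0,0.04],[0,0,-0.3,0,0,0.06],[0,0,-0.3,0,0,0.06],[0,0,-0.3,0,0,0.06]]' >/dev/null
python3 d.py
python3 -c "
from h import *
T=snapshot('top');S=snapshot('scene')
a=cv2.resize(S['img'][170:205,215:265],(500,350),interpolation=cv2.INTER_CUBIC)
b=cv2.resize(T['img'][205:240,222:252],(300,350),interpolation=cv2.INTER_CUBIC)
cv2.imwrite('pics/k3.png',np.hstack([a,b])[:,:,::-1])"
```

```text
t13.57 p [476.6   9.3 108.1] yaw -0.375 F [-10.4  -6.6  19.6] M [-1.3   2.25  0.23] w 0.0093 ff 98.8 q [-0.15  0.2  -0.42  0.95 -0.    1.8 ]
```

View pics/k3.png

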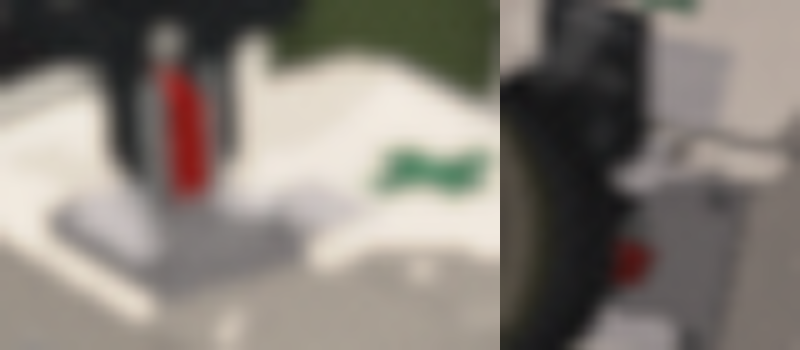

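The bolt no longer crosses the seam (k3 about 700,155). I'll make one more small turn to confirm the stop, easing the side load at the same time.

```bash
python3 -m crank '[[0,0,0,0,0,0.03],[0,0,0,0,0,0.06],[0,0,0,0,0,0.08],[0,0,0,0,0,0.08],[0,0,0,0,0,0.08]]' >/dev/null
python3 d.py;python3 d.py
python3 -m crank '[[0,0,0,0,0,0.03],[0,0,0,0,0,0.06],[0,0,0,0,0,0.08],[0,0,0,0,0,0.08],[0,0,0,0,0,0.08]]' >/dev/null
python3 d.py
```

```text
t14.08 p [476.5   9.4 108.1] yaw -0.454 F [-9.  -6.2 20.9] M [-1.3   2.34  0.48] w 0.0097 ff 98.9 q [-0.15  0.2  -0.42  0.95 -0.    1.88]
t14.08 p [476.5   9.4 108.1] yaw -0.454 F [-9.  -6.2 20.9] M [-1.3   2.34  0.48] w 0.0097 ff 98.9 q [-0.15  0.2  -0.42  0.95 -0.    1.88]
t14.50 p [476.5   9.8 108.1] yaw -0.534 F [-10.5  -5.2  20.7] M [-1.02  2.25  0.5 ] w 0.0095 ff 99.1 q [-0.15  0.2  -0.42  0.95 -0.    1.96]
```

The turning moment rose from 0.2 to 0.5 N m, so the plug is against its stop. I'll hold, check it is steady, and hand in.

```bash
python3 -m crank '[[0,0,0,0,0,-0.02],[0,0,0,0,0,-0.02],[0,0,0,0,0,-0.02],[0,0,0,0,0,-0.02],[0,0,0,0,0,-0.02]]' >/dev/null
python3 d.py
python3 -c "
from h import *
T=snapshot('top');S=snapshot('scene')
a=cv2.resize(S['img'][165:275,200:360],(480,330),interpolation=cv2.INTER_CUBIC)
b=cv2.resize(T['img'][205:240,222:252],(283,330),interpolation=cv2.INTER_CUBIC)
cv2.imwrite('pics/k4.png',np.hstack([a,b])[:,:,::-1])"
```

```text
t14.92 p [476.7  10.4 108.2] yaw -0.513 F [-9.1 -2.4 20. ] M [-0.45  2.18  0.52] w 0.0097 ff 99.3 q [-0.15  0.2  -0.42  0.95 -0.    1.94]
```

View pics/k4.png

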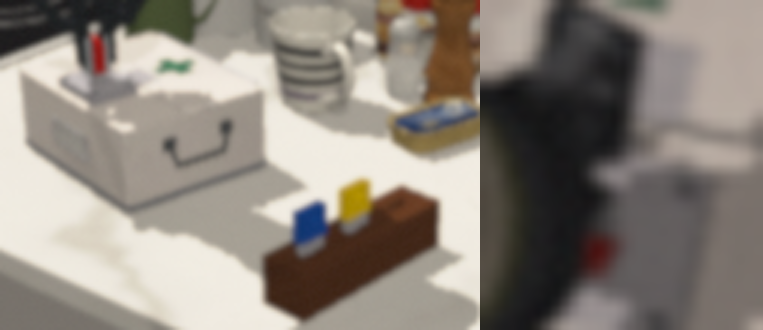

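The blue and yellow keys and the mug are undisturbed. The red key is turned in the lock and still gripped, and the seam is clear of the bolt.

```bash
python3 -c "
from plant import sign_off
print(sign_off())"
```

```text
the job is handed in; nothing more can be done
None
```

I handed the job in at about 15 s: the red key is fully in the lock, turned clockwise to its stop and still gripped at about 100 N, and the last pictures show the latch bolt drawn back clear of the lid; the other items were not touched.

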